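Feed a tip box into the pipetting deck

ROBOT

A 6-joint arm with a two-finger parallel gripper is mounted at the origin on the work surface. World frame = base frame: x ahead of the robot, y to its left, z up, the work surface at z = 0. Lengths are in m, angles in rad, forces in N, time in s.
With the tool pointing down it reaches from about 0.3 to 0.775 m from the base axis. Payload 14.6 kg.
Tool frame: the origin (TCP) lies at the very end of the fingers, on their centre line; the grasp point (between the pads) lies 19 mm behind it; x points along the fingers, y is the direction in which the jaws open and shut, and the axes are right-handed (so a half turn about x gives the same grasp; the last joint's range is limited). The gripper opens to 94 mm and grips with 3 to 60 N. Pads are 16 mm wide; open, the fingers measure 119 mm over their backs; the gripper's body (75 mm by 177 mm) begins 78 mm behind the grasp point.
Start: joints at [-1.19, 0.3, 1.521, -0, 1.321, -0.067], TCP at [0.238, -0.496, 0.205] pointing down, gripper open.
Joint ranges: [-3.03, 3.03], [-0.79, 2.21], [0.23, 2.52], [-1.04, 4.18], [0, 3.07], [-2.55, 2.55]. Speed limits (rad/s): [2.22, 2.22, 2.57, 3.14, 3.14, 3.14].

INTERFACE

Orientations are given as [roll, pitch, yaw] about the fixed x, y, z axes, in that order (R = Rz(yaw) Ry(pitch) Rx(roll)).
In Python, from station import ctrl, viewer, hand_in gives the robot as it stands. The module is installed in compiled form; this text tells all that it offers.
- The arm moves only by the tool play_rows, never from a script. Its argument "deltas" is a list that holds one entry, the list of rows, each a list of 7 numbers: the shift along the tool's x, y, z in mm, then the turn, a rotation vector about the tool's x, y, z in rad, then the finger opening in mm, from 0 to 94. In form: [[[dx, dy, dz, ax, ay, az, gripper], ...]]. A call has 1 to 10 rows; each row shifts and turns the commanded pose from where the row before left it, along the tool's axes as they then stand; what a row does not reach is not made up. A row lasts 1/10 s, in which the tool goes at most 50 mm and 8.59 degrees, less where a joint would pass 70% of its speed; a pose out of reach is approached as far as the arm can. A call with a gripper value outside its range is refused whole. The fingers move at their own pace and stop on an object; "grip_force" is the grip in N (left out, the last holds). Time passes only in rows, so rows that do not move let the fingers close. It gives the time, the measured TCP pose, the force and the opening at its end, in the units of the state.
- ctrl.get_obs(): the state, without advancing time (a new reading comes with each control period).
- viewer.camera(name): name is "scene" or "top" or "wrist"; returns a dict with "img" (400x640x3 uint8, red, green, blue), "fx", "fy", "cx", "cy" (pixels), "rvec" (rotation vector, rad) and "tvec" (3), from world to camera coordinates, as OpenCV has them. Camera axes: x right, y down, z forward; pixel columns grow to the right and rows downward; lengths in m; the calibration is good to about 2 mm. The wrist camera is an equidistant fisheye: a pixel r from the principal point sees the ray r / f radians off the axis. A picture is of the moment at which its call begins. There is no depth.
- hand_in(): hands the job in, once; it reports no verdict.
The state is a dict: "time_s": time; "qpos": joint angles; "joint_vel": joint speeds; "tau": joint torques, N m; "ee_pos": TCP position; "eef_rot": TCP orientation; "force": force on the tool from outside, world axes, zero at the start; "moment": the same for the moment, N m; "grip_width": finger opening in m.
Only numpy, scipy, OpenCV 4.12 (cv2) and the standard library are available. Lean on these libraries where they do the work, as an engineer would, in place of code of your own. Each camera call takes 0.05 s, during which the arm holds its last target.

TASK

Push the pipette-tip box standing askew on the front of the loading deck down the empty lane, between its two guide rails, until it sits square and fully home against the lane's end stop, and then move clear. Slide it with a steady, gentle push of the fingertips - do not pinch, lift or tip it - and let neither the box nor the gripper touch a guide rail, because the rails are set to the pipetting head. Leave the tube rack in the neighbouring lane and the things on the bench where they are.

Things in the scene. Friction and masses are not known exactly. Their poses are not given: they have to be found in the camera images.
- tip_box: closed pipette-tip box, purple base with clear lid, 128 mm long (its x) by 85.5 mm wide (its y) by 68 mm high; the upright walls of the base reach up to 44 mm, the lid above is set in by 3 mm all round. Loose, 0.2 to 0.4 kg, slides on the deck plate. Origin: centre of its underside, z up. It starts on the open front part of the deck before the empty lane, up to 40 mm to the side of the lane's middle and up to 0.25 rad askew, its +x end towards the lane.
- lane: steel end stop of the EMPTY lane, 96 mm wide, 28 mm high. Origin: middle of the stop's front face, at the level of the deck plate's top (18 mm above the bench). x points down the lane, from the mouth to the stop; y is across the lane. The lane lies at negative x. Home, the box's origin is at x = -64 mm, y near 0, its x axis along the lane's.
- lane_guides: the two guide rails of the empty lane (one part, same origin and axes as lane): dark steel angle strips, 16 mm high, 4 mm thick, straight from the stop back to x = -158 mm, inner faces at y = +50 and -50 mm, so a square and centred box has 7 mm to spare on each side; over the last 17 mm (to x = -175 mm) they flare outwards by 6 mm. A foot 3 mm high runs along the outside of each rail out to y = 66 mm. Must not be touched.
- full_lane_guides: the same pair of guide rails of the neighbouring lane, parallel to the empty one at 140 mm from middle to middle, on its left or its right; origin: middle of that lane's stop face at deck level. Must not be touched.
- deck: loading deck, an aluminium plate 400 mm (x) by 350 mm (y), its flat top 18 mm above the bench, fixed. Origin: at bench level below the plate's centre; x points down the lanes. The stop faces are at x = 165 mm. The front half of the plate, before the lane mouths, is bare.
- tube_rack: loose blue microtube rack with two upright end handles, 122 by 84 by 63 mm high, already home in the neighbouring lane. Origin: centre of its underside. To be left alone.
- vortex_mixer: small dark vortex mixer on the bench beside the deck, 130 by 105 by 84 mm high. Origin: centre of its underside. To be left alone.
- petri_dishes: stack of three petri dishes on the bench beside the deck, 91 mm across, 47 mm high. Origin: centre of its underside. To be left alone.
- reagent_bottle: brown reagent bottle with cap on the bench beside the deck, 68 mm across, 140 mm high. Origin: centre of its underside. To be left alone.
Not all that is in view belongs to the job. What is shaped like the tip_box but red is not meant.

How it is judged:
By the outcome, as a careful person would: the job done as asked, in the order asked, and still so for the second after the job is handed in, with the robot touching nothing.
It also fails if it takes over 67 s, if anything falls off the work surface, if the arm or the gripper's body presses on something with over 40 N, if the wrist force passes 120 N, or if a joint passes its speed limit or range.

## Working session

There is one attempt and no reset: what is moved stays moved. The work goes in short steps, Python scripts to look and compute and a tool call to move; the robot and the scene stay as the last step left them, time stands still between calls to the robot, and variables do not carry over. Pictures are saved under pics/ and viewed, and the job is handed in when it is done.

Besides the shell and the picture viewer there is one more tool, called after "Emit:" as name(argument=value, ...), one argument or row to a line, values as JSON. play_rows: Moves the arm, as the interface text tells. Its arguments: {"type":"object","properties":{"deltas":{"type":"array","items":{"type":"array","items":{"type":"array","items":{"type":"number"}}}},"grip_force":{"type":"number"}},"required":["deltas"]}

```bash
mkdir -p pics; ls; python3 - <<'E'
from station import ctrl, viewer
import cv2
o=ctrl.get_obs()
for k,v in o.items(): print(k,v)
for n in ["scene","top","wrist"]:
    c=viewer.camera(n); cv2.imwrite(f"pics/{n}0.png",c["img"][:,:,::-1])
    print(n,c["fx"],c["fy"],c["cx"],c["cy"],c["rvec"],c["tvec"])
E
```

```text
pics
time_s 0.0
qpos [-1.18959723e+00  3.00461358e-01  1.52160988e+00 -2.85400566e-05
  1.32066615e+00 -6.66029223e-02]
joint_vel [ 5.37152995e-04  5.14983786e-04  2.48950494e-04 -1.01311481e-03
 -9.45858702e-05  2.15570099e-03]
tau [ 1.60380077e-04 -5.31801796e+01 -3.52737164e+01  7.08625861e-02
  2.43458507e-02 -9.96462586e-05]
ee_pos [ 0.23803171 -0.49552784  0.20487948]
eef_rot [-1.61325523  1.56965126  1.97614653]
force [-0.46526146  0.13079864 -1.34654173]
moment [-0.00032927  0.01604882 -0.02978844]
grip_width 0.09374274096591462
scene 397.6453684991119 397.6453684991119 319.06299404852723 206.01435322086667 [ 2.33798977  0.7129954  -0.27198606] [-0.44616534 -0.17107828  1.16568369]
top 440.29721399636287 440.29721399636287 313.6732512304134 198.19440432123778 [ 2.13669239 -2.16522827  0.09441731] [0.05253908 0.54417396 1.0620282 ]
wrist 309.70691628693146 309.70691628693146 318.63014360725504 202.92182851751363 [-2.46006983  1.54848774  0.21139366] [-0.5489115  -0.02723276  0.39110134]
```

View pics/scene0.png

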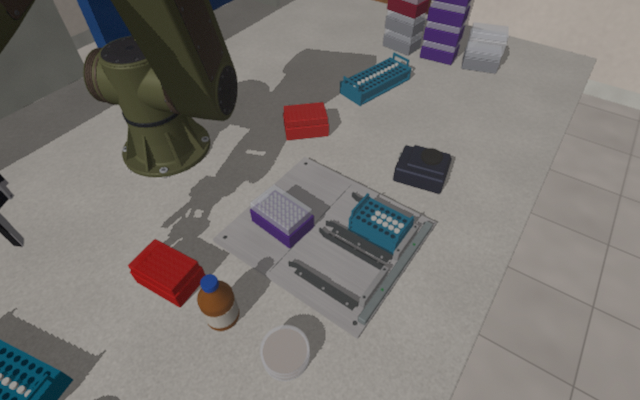

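View pics/top0.png

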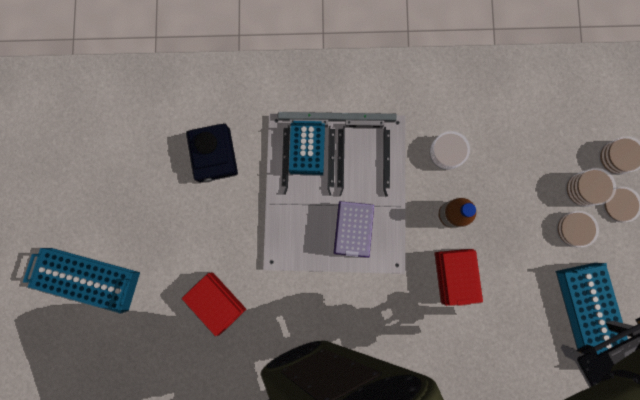

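View pics/wrist0.png

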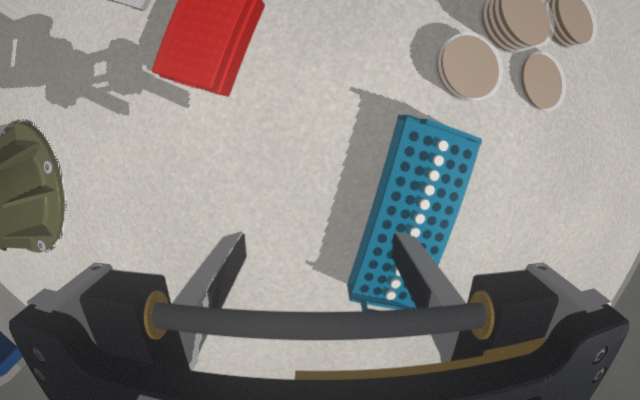

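Top view: the tip box (lilac lid, purple base) is at about (355,229) on the deck. The empty lane is at (364,160), with its stop at row ~126. Things that could be mistaken for the box: red boxes at (214,303) and (459,277) in the top view, and the purple stack at (445,30) in the scene view. The one on the deck fits the description. I'll check it in a close crop.

```bash
cat > h.py <<'E'
import numpy as np, cv2
from scipy.spatial.transform import Rotation as R
def cast(c,px,z,fish=False):
    px=np.atleast_2d(np.array(px,float))
    u=(px[:,0]-c["cx"])/c["fx"]; v=(px[:,1]-c["cy"])/c["fy"]
    if fish:
        r=np.hypot(u,v); s=np.where(r>1e-9,np.sin(r)/np.maximum(r,1e-9),1)
        d=np.stack([u*s,v*s,np.cos(r)],1)
    else: d=np.stack([u,v,np.ones_like(u)],1)
    M=cv2.Rodrigues(np.array(c["rvec"],float))[0]; t=np.array(c["tvec"],float).ravel()
    o=-M.T@t; d=d@M
    k=(z-o[2])/d[:,2]
    return o+d*k[:,None]
def proj(c,P,fish=False):
    M=cv2.Rodrigues(np.array(c["rvec"],float))[0]; t=np.array(c["tvec"],float).ravel()
    p=np.atleast_2d(P)@M.T+t
    if fish:
        rr=np.hypot(p[:,0],p[:,1]); th=np.arctan2(rr,p[:,2]); s=th/np.maximum(rr,1e-9)
        return np.stack([c["cx"]+c["fx"]*p[:,0]*s,c["cy"]+c["fy"]*p[:,1]*s],1)
    return np.stack([c["cx"]+c["fx"]*p[:,0]/p[:,2],c["cy"]+c["fy"]*p[:,1]/p[:,2]],1)
E
python3 - <<'E'
from h import *
from station import viewer
c=viewer.camera("top")
im=c["img"][105:280,255:415,::-1]
cv2.imwrite("pics/topcrop.png",cv2.resize(im,None,fx=3.4,fy=3.4,interpolation=cv2.INTER_CUBIC))
for p in [(271,262),(397,265),(278,118),(395,120)]: print(p,cast(c,p,0.018)[0].round(4))
print(cast(c,[(355,229)],0.086).round(4))
c=viewer.camera("scene")
im=c["img"][150:340,205:445,::-1]
cv2.imwrite("pics/scenecrop.png",cv2.resize(im,None,fx=3,fy=3,interpolation=cv2.INTER_CUBIC))
E
```

```text
(271, 262) [0.3887 0.1534 0.018 ]
(397, 265) [ 0.378  -0.1574  0.018 ]
(278, 118) [0.7554 0.135  0.018 ]
(395, 120) [ 0.7442 -0.1644  0.018 ]
[[ 0.4648 -0.0517  0.086 ]]
```

View pics/topcrop.png

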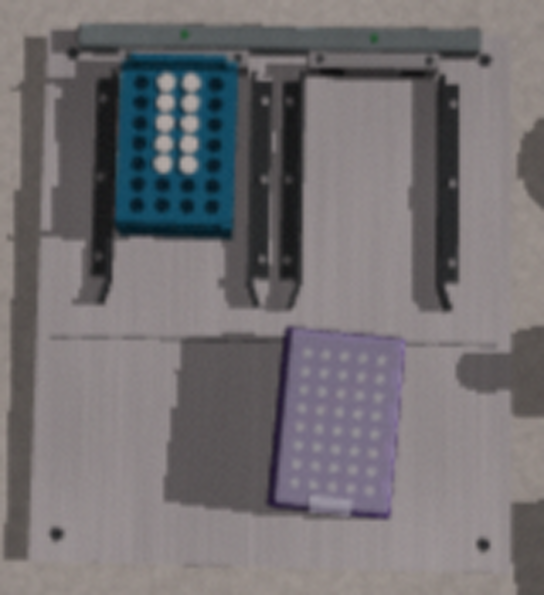

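View pics/scenecrop.png

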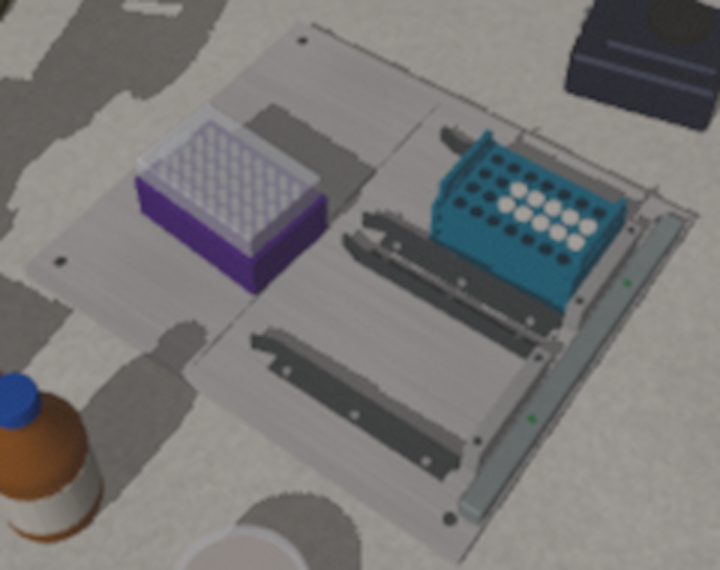

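The crop confirms the purple-based box with the clear lid. It lies left of the lane's middle and slightly askew. Next I'll work out the tool and camera geometry and plan a closer look.

```bash
python3 - <<'E'
from h import *
from station import viewer,ctrl
np.set_printoptions(suppress=True,precision=4)
o=ctrl.get_obs()
T=R.from_euler('xyz',o["eef_rot"]).as_matrix(); print("tool axes cols\n",T)
c=viewer.camera("wrist")
M=R.from_rotvec(np.ravel(c["rvec"])).as_matrix(); pos=-M.T@np.ravel(c["tvec"])
print("cam in tool",T.T@(pos-o["ee_pos"]),"\ncam axes in tool\n",T.T@M.T)
c=viewer.camera("top"); q=lambda x,y:(255+x/3.4-.35,105+y/3.4-.35)
B=cast(c,[q(288,327),q(404,340),q(388,517),q(270,505)],0.018+0.044); print("box base top corners\n",B, B.mean(0))
print("stop face foot L,R",cast(c,[q(306,74),q(436,76)],0.018))
print("left rail inner top at mouth/stop; right",cast(c,[q(297,280),q(303,82),q(436,280),q(440,82)],0.034))
E
```

```text
tool axes cols
 [[-0.0002  0.433  -0.9014]
 [ 0.0004 -0.9014 -0.433 ]
 [-1.     -0.0005  0.    ]]
cam in tool [-0.1786 -0.0005 -0.0774] 
cam axes in tool
 [[ 0.0003 -0.2661  0.9639]
 [ 1.     -0.0007 -0.0005]
 [ 0.0008  0.9639  0.2661]]
box base top corners
 [[ 0.5341 -0.0172  0.062 ]
 [ 0.5236 -0.0989  0.062 ]
 [ 0.3998 -0.0844  0.062 ]
 [ 0.4091 -0.0024  0.062 ]] [ 0.4667 -0.0507  0.062 ]
stop face foot L,R [[ 0.7299 -0.0358  0.018 ]
 [ 0.7265 -0.1331  0.018 ]]
left rail inner top at mouth/stop; right [[ 0.5714 -0.0254  0.034 ]
 [ 0.7194 -0.0326  0.034 ]
 [ 0.5699 -0.1264  0.034 ]
 [ 0.7175 -0.1337  0.034 ]]
```

Emit:
play_rows(
  deltas=[
    [[-25,0,0,0,0,0,70],[-25,0,0,0,0,0,70],[0,-26,-33,0,0,0,70],[0,-26,-33,0,0,0,70],[0,-26,-33,0,0,0,70],[0,-26,-33,0,0,0,70],[0,-26,-33,0,0,0,70],[0,-26,-33,0,0,0,70],[0,-26,-33,0,0,0,70],[0,-26,-33,0,0,0,70]],
  ],
)

```text
time_s: 1.35
ee_pos: [0.3864, -0.1924, 0.2556]
eef_rot: [2.135, 1.57, -0.559]
force: [0.5, -0.4, -0.0]
grip_width: 0.07
```

Emit:
play_rows(
  deltas=[
    [[0,-26,-33,0,0,0,70],[0,-26,-33,0,0,0,70],[0,-26,-33,0,0,0,70],[0,-26,-33,0,0,0,70],[0,-26,-33,0,0,0,70],[0,-26,-33,0,0,0,70],[0,0,0,-0.13,0,0,70],[0,0,0,-0.13,0,0,70],[0,0,0,-0.13,0,0,70],[0,0,0,-0.13,0,0,70]],
  ],
)

```text
time_s: 2.35
ee_pos: [0.497, 0.0325, 0.2554]
eef_rot: [-1.021, 1.571, 3.094]
force: [-1.1, -0.5, 0.6]
grip_width: 0.0702
```

Emit:
play_rows(
  deltas=[
    [[0,0,0,-0.13,0,0,70],[0,0,0,-0.13,0,0,70],[0,0,0,-0.13,0,0,70],[0,0,0,-0.13,0,0,70],[0,0,0,0,0,0,70],[0,0,0,0,0,0,70]],
  ],
)

```text
time_s: 2.95
ee_pos: [0.497, 0.0324, 0.2555]
eef_rot: [2.813, 1.571, 1.155]
force: [-1.2, 0.8, 0.5]
grip_width: 0.0698
```

```bash
python3 - <<'E'
from h import *
from station import viewer,ctrl
np.set_printoptions(suppress=True,precision=4)
o=ctrl.get_obs(); print(o["time_s"],o["ee_pos"],o["qpos"]); print(R.from_euler('xyz',o["eef_rot"]).as_matrix())
c=viewer.camera("wrist"); cv2.imwrite("pics/w1.png",c["img"][:,:,::-1])
import pickle; pickle.dump(c,open("w1.pkl","wb"))
E
```

```text
2.95 [0.497  0.0324 0.2555] [-0.0085  0.1471  1.5907  0.      1.4038  0.0784]
[[ 0.      0.9962 -0.0868]
 [ 0.     -0.0868 -0.9962]
 [-1.      0.     -0.    ]]
```

View pics/w1.png

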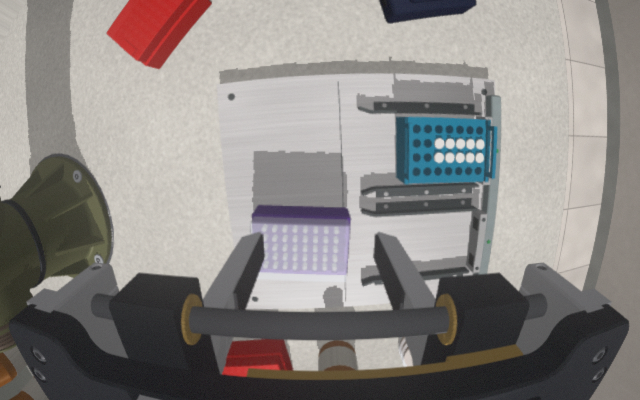

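The wrist view shows the box at (300,240), partly hidden, and the empty lane at (420,240) right of it. I'll shift 110 mm towards -y for a clear view.

Emit:
play_rows(
  deltas=[
    [[0,0,40,-0.045,0,0,70],[0,0,40,0,0,0,70],[0,0,30,0,0,0,70],[0,0,0,0,0,0,70],[0,0,0,0,0,0,70]],
  ],
)

```text
time_s: 3.5
ee_pos: [0.491, -0.0777, 0.2554]
eef_rot: [-2.685, 1.571, 1.986]
force: [-0.0, 0.7, 0.4]
grip_width: 0.0699
```

```bash
python3 - <<'E'
from h import *
from station import viewer,ctrl
np.set_printoptions(suppress=True,precision=4)
o=ctrl.get_obs(); print(o["time_s"],o["ee_pos"]); print(R.from_euler('xyz',o["eef_rot"]).as_matrix())
c=viewer.camera("wrist"); cv2.imwrite("pics/w2.png",c["img"][:,:,::-1])
cv2.imwrite("pics/w2c.png",cv2.resize(c["img"][40:290,210:530,::-1],None,fx=2.4,fy=2.4,interpolation=cv2.INTER_CUBIC))
import pickle; pickle.dump(c,open("w2.pkl","wb"))
E
```

```text
3.5 [ 0.491  -0.0777  0.2554]
[[-0.0001  0.9992 -0.0412]
 [ 0.0002 -0.0412 -0.9992]
 [-1.     -0.0001 -0.0002]]
```

View pics/w2c.png

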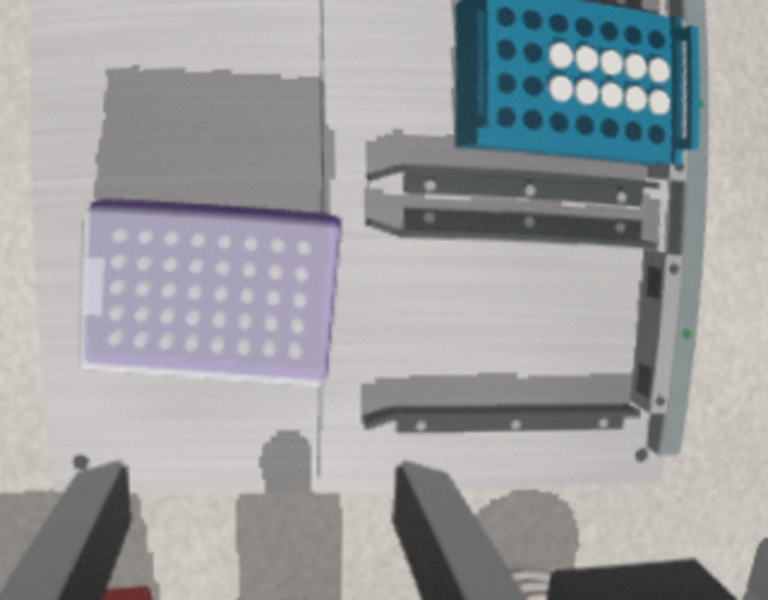

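```bash
python3 - <<'E'
from h import *
import pickle
np.set_printoptions(suppress=True,precision=4)
c=pickle.load(open("w2.pkl","rb"))
f=lambda pts,z:cast(c,[((x+.5)/2.4+210-.5,(y+.5)/2.4+40-.5) for x,y in pts],z,True)
def line(n,pts,z):
    P=f(pts,z); d=P[1]-P[0]; print(n,P[:,:2].tolist() and P[:,:2].round(4).tolist(),"ang",round(np.arctan2(d[1],d[0]),4))
line("Lrail inner top",[(403,235),(655,246)],.034)
line("Rrail inner top",[(400,411),(630,408)],.034)
line("Rrail inner bottom",[(400,406),(632,404)],.018)
line("stop top",[(664,253),(656,408)],.046)
line("stop bottom",[(640,250),(634,400)],.018)
line("groove",[(321,60),(319,470)],.018)
# box base: far (left) edge at base bottom z .018 and top z .062
line("box left edge top",[(92,208),(340,220)],.062)
line("box left edge bot",[(95,201),(338,214)],.018)
line("box front",[(340,220),(326,382)],.062)
line("box right edge",[(87,365),(325,381)],.062)
print(f([(92,208),(340,220),(326,382),(85,367)],.062).round(4))
E
```

```text
Lrail inner top [[0.5696, -0.0254], [0.7253, -0.0307]] ang -0.0341
Rrail inner top [[0.5676, -0.1248], [0.7148, -0.13]] ang -0.0352
Rrail inner bottom [[0.5706, -0.1267], [0.7249, -0.1326]] ang -0.0381
stop top [[0.7248, -0.0337], [0.7269, -0.127]] ang -1.549
stop bottom [[0.7237, -0.0346], [0.7261, -0.13]] ang -1.5454
groove [[0.5299, 0.0735], [0.5217, -0.1648]] ang -1.6052
box left edge top [[0.4083, -0.0028], [0.5324, -0.0154]] ang -0.1005
box left edge bot [[0.4003, 0.0006], [0.536, -0.0138]] ang -0.1059
box front [[0.5324, -0.0154], [0.5233, -0.0986]] ang -1.6803
box right edge [[0.3989, -0.084], [0.5228, -0.098]] ang -0.1124
[[ 0.4083 -0.0028  0.062 ]
 [ 0.5324 -0.0154  0.062 ]
 [ 0.5233 -0.0986  0.062 ]
 [ 0.3977 -0.0851  0.062 ]]
```

Measured: lane yaw ≈ -0.035, its middle at y ≈ -0.0724 at x = 0.465. Box centre is (0.465, -0.050) with yaw -0.107. So I'll first push its left side with both fingertips aligned to the lane, then push from behind.

Emit:
play_rows(
  deltas=[
    [[0,-10,-37,-0.006,0,0,70],[0,-10,-37,0,0,0,70],[0,-11,-37,0,0,0,70],[40,0,0,0,0,0,70],[40,0,0,0,0,0,70],[40,0,0,0,0,0,70],[40,0,0,0,0,0,70],[30,0,0,0,0,0,70],[18,0,0,0,0,0,70],[0,0,0,0,0,0,70]],
  ],
)

```text
time_s: 4.55
ee_pos: [0.4624, 0.0355, 0.0455]
eef_rot: [-1.557, 1.567, 3.124]
force: [-0.2, 0.9, 0.8]
grip_width: 0.0703
```

```bash
python3 - <<'E'
from h import *
from station import viewer,ctrl
np.set_printoptions(suppress=True,precision=4)
o=ctrl.get_obs(); print(o["time_s"],o["ee_pos"],o["force"]); print(R.from_euler('xyz',o["eef_rot"]).as_matrix())
c=viewer.camera("wrist"); cv2.imwrite("pics/w3.png",c["img"][:,:,::-1])
E
```

```text
4.55 [0.4624 0.0355 0.0455] [-0.1844  0.8641  0.7512]
[[-0.004   0.9995 -0.0314]
 [ 0.0001 -0.0314 -0.9995]
 [-1.     -0.004   0.0001]]
```

View pics/w3.png

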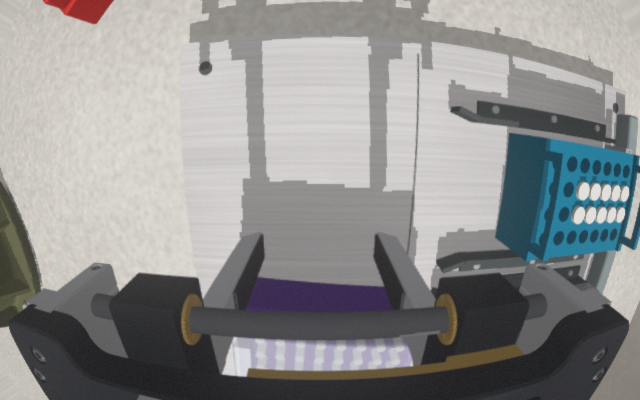

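Emit:
play_rows(
  deltas=[
    [[0,0,10,0,0,0,70],[0,0,9,0,0,0,70],[0,0,4,0,0,0,70],[0,0,4,0,0,0,70],[0,0,4,0,0,0,70],[0,0,4,0,0,0,70],[0,0,4,0,0,0,70],[0,0,4,0,0,0,70],[0,0,4,0,0,0,70],[0,0,3,0,0,0,70]],
  ],
)

```text
time_s: 5.6
ee_pos: [0.4623, -0.0157, 0.0475]
eef_rot: [1.714, 1.571, 0.111]
force: [1.0, 3.0, 2.0]
grip_width: 0.0699
```

```bash
python3 - <<'E'
from h import *
from station import viewer,ctrl
np.set_printoptions(suppress=True,precision=4)
o=ctrl.get_obs(); print(o["time_s"],o["ee_pos"],o["force"])
c=viewer.camera("top"); cv2.imwrite("pics/t4.png",cv2.resize(c["img"][105:280,255:415,::-1],None,fx=3.4,fy=3.4,interpolation=cv2.INTER_CUBIC))
E
```

```text
5.6 [ 0.4623 -0.0157  0.0475] [1.0092 2.9785 2.0208]
```

View pics/t4.png

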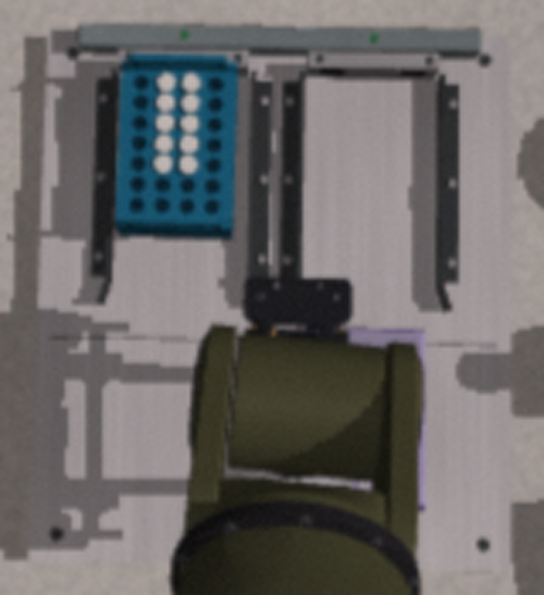

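Emit:
play_rows(
  deltas=[
    [[0,0,3,0,0,0,70],[0,0,3,0,0,0,70],[0,0,0,0,0,0,70],[0,0,-5,0,0,0,70],[0,0,-15,0,0,0,70],[0,0,-20,0,0,0,70],[-45,0,0,0,0,0,70],[-45,0,0,0,0,0,70],[-45,0,0,0,0,0,70],[-45,0,0,0,0,0,70]],
  ],
)

```text
time_s: 6.65
ee_pos: [0.4628, 0.0189, 0.2293]
eef_rot: [-0.084, 1.57, -1.686]
force: [-0.2, 0.5, 1.0]
grip_width: 0.0701
```

Emit:
play_rows(
  deltas=[
    [[-30,10,35,0,0,0,60],[0,10,35,0,0,0,50],[0,10,30,0,0,0,50],[0,0,0,0,0,0,50],[0,0,0,0,0,0,50]],
  ],
)

```text
time_s: 7.15
ee_pos: [0.4899, -0.0823, 0.2571]
eef_rot: [-1.679, 1.57, 3.0]
force: [0.3, -0.4, -0.4]
grip_width: 0.0505
```

```bash
python3 - <<'E'
from h import *
from station import viewer,ctrl
np.set_printoptions(suppress=True,precision=4)
o=ctrl.get_obs(); print(o["time_s"],o["ee_pos"]); print(R.from_euler('xyz',o["eef_rot"]).as_matrix())
c=viewer.camera("wrist"); cv2.imwrite("pics/w5.png",c["img"][:,:,::-1])
cv2.imwrite("pics/w5c.png",cv2.resize(c["img"][40:290,210:530,::-1],None,fx=2.4,fy=2.4,interpolation=cv2.INTER_CUBIC))
import pickle; pickle.dump(c,open("w5.pkl","wb"))
E
```

```text
7.15 [ 0.4899 -0.0823  0.2571]
[[-0.0008  0.9995 -0.0331]
 [ 0.0001 -0.0331 -0.9995]
 [-1.     -0.0008 -0.0001]]
```

View pics/w5c.png

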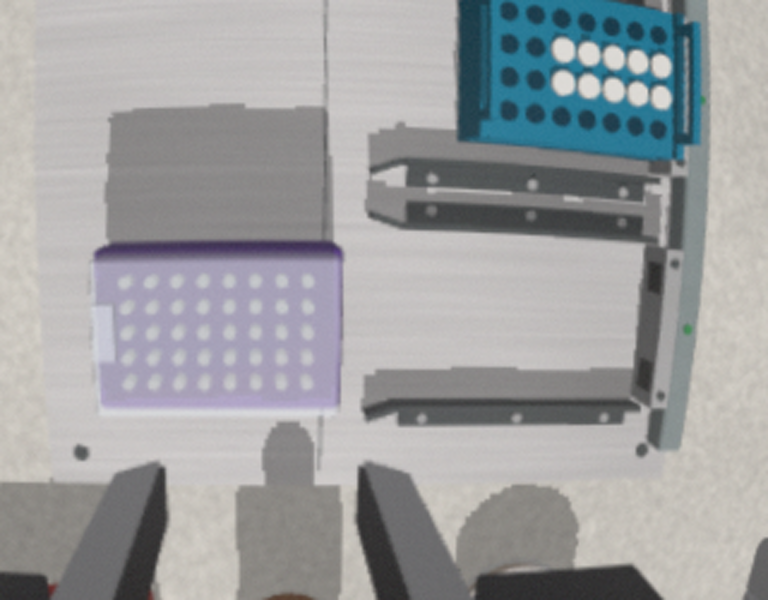

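```bash
python3 - <<'E'
from h import *
import pickle
np.set_printoptions(suppress=True,precision=4)
c=pickle.load(open("w5.pkl","rb"))
im=c["img"]
f=lambda pts,z:cast(c,[((x+.5)/2.4+210-.5,(y+.5)/2.4+40-.5) for x,y in pts],z,True)
def line(n,pts,z):
    P=f(pts,z); d=P[1]-P[0]; print(n,P[:,:2].round(4).tolist(),"ang",round(np.arctan2(d[1],d[0]),4))
    return P
line("Lrail inner top",[(407,230),(655,242)],.034)
line("Rrail inner top",[(400,405),(630,404)],.034)
line("stop top",[(666,250),(656,405)],.046)
B=f([(96,258),(342,257),(340,409),(100,411)],.062); print("corners .062",B[:,:2], B.mean(0))
line("left",[(96,258),(342,257)],.062);line("left bottom",[(110,243),(330,243)],.018);line("right",[(100,411),(340,409)],.062);line("front",[(342,257),(340,409)],.062)
cv2.imwrite("pics/w5z.png",cv2.resize(im[130:230,240:400,::-1],None,fx=5,fy=5,interpolation=cv2.INTER_CUBIC))
E
```

```text
Lrail inner top [[0.5705, -0.0268], [0.7245, -0.0312]] ang -0.0285
Rrail inner top [[0.5671, -0.1258], [0.7146, -0.1308]] ang -0.0337
stop top [[0.7255, -0.0348], [0.7267, -0.1284]] ang -1.5576
corners .062 [[ 0.4067 -0.034 ]
 [ 0.5316 -0.0386]
 [ 0.5297 -0.1184]
 [ 0.4021 -0.1153]] [ 0.4675 -0.0766  0.062 ]
left [[0.4067, -0.034], [0.5316, -0.0386]] ang -0.0367
left bottom [[0.4053, -0.0294], [0.5296, -0.0345]] ang -0.0413
right [[0.4021, -0.1153], [0.5297, -0.1184]] ang -0.0242
front [[0.5316, -0.0386], [0.5297, -0.1184]] ang -1.5944
```

View pics/w5z.png

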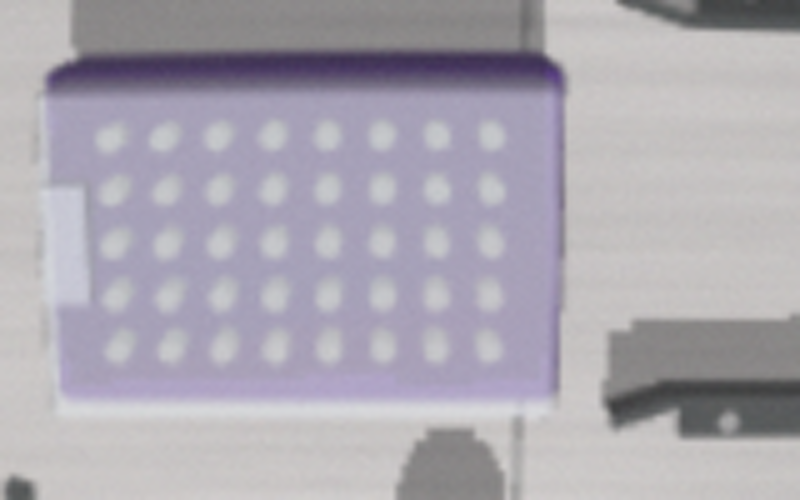

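After the side push the box is square to the lane (yaw ≈ -0.035) and about 2 mm right of its middle. I'll go behind it with the fingers at 50 mm and turned a quarter.

Emit:
play_rows(
  deltas=[
    [[0,-45,-3,-0.14,0,0,50],[0,-45,0,-0.14,0,0,50],[0,-30,10,-0.14,0,0,50],[0,0,0,-0.14,0,0,50],[0,0,0,-0.14,0,0,50],[0,0,0,-0.14,0,0,50],[0,0,0,-0.14,0,0,50],[0,0,0,-0.14,0,0,50],[0,0,0,-0.14,0,0,50],[0,0,0,-0.14,0,0,50]],
  ],
)

```text
time_s: 8.2
ee_pos: [0.3737, -0.0988, 0.2575]
eef_rot: [-0.097, 1.571, -0.292]
force: [0.4, -0.4, -0.5]
grip_width: 0.0498
```

Emit:
play_rows(
  deltas=[
    [[0,0,0,-0.14,0,0,50],[0,0,0,-0.029,0,0,50],[0,0,0,0,0,0,50]],
  ],
)

```text
time_s: 8.5
ee_pos: [0.3737, -0.0992, 0.2575]
eef_rot: [-0.298, 1.571, -0.333]
force: [-0.2, 0.2, 0.3]
grip_width: 0.0503
```

```bash
cat > look.py <<'E'
from h import *
from station import viewer,ctrl
import sys,pickle
np.set_printoptions(suppress=True,precision=4)
o=ctrl.get_obs(); print(o["time_s"],o["ee_pos"],o["force"],o["qpos"]); print(R.from_euler('xyz',o["eef_rot"]).as_matrix())
n=sys.argv[1]
c=viewer.camera("wrist"); cv2.imwrite(f"pics/{n}.png",c["img"][:,:,::-1])
pickle.dump(c,open(n+".pkl","wb"))
E
python3 look.py w6
```

```text
8.5 [ 0.3737 -0.0992  0.2575] [-0.2274  0.1595  0.2546] [-0.3542 -0.1173  1.8543  0.      1.4045 -1.8898]
[[ 0.0001  0.0352  0.9994]
 [-0.      0.9994 -0.0352]
 [-1.     -0.      0.0001]]
```

View pics/w6.png

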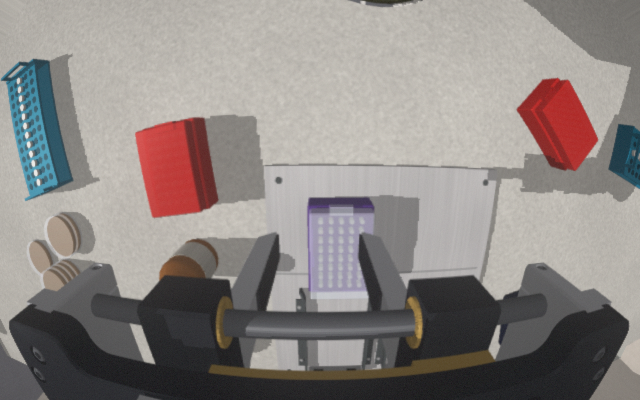

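From this side the gripper hides the lane. I'll make a half turn so the wrist camera is on the lane side.

Emit:
play_rows(
  deltas=[
    [[0,0,0,0.1428,0,0,50],[0,0,0,0.1428,0,0,50],[0,0,0,0.1428,0,0,50],[0,0,0,0.1428,0,0,50],[0,0,0,0.1428,0,0,50],[0,0,0,0.1428,0,0,50],[0,0,0,0.1428,0,0,50],[0,0,0,0.1428,0,0,50],[0,0,0,0.1428,0,0,50],[0,0,0,0.1428,0,0,50]],
  ],
)

```text
time_s: 9.55
ee_pos: [0.3738, -0.0996, 0.2575]
eef_rot: [1.031, 1.571, -0.439]
force: [-0.9, -0.1, -0.2]
grip_width: 0.0501
```

Emit:
play_rows(
  deltas=[
    [[0,0,0,0.1428,0,0,50],[0,0,0,0.1428,0,0,50],[0,0,0,0.1428,0,0,50],[0,0,0,0.1428,0,0,50],[0,0,0,0.1428,0,0,50],[0,0,0,0.1428,0,0,50],[0,0,0,0.1428,0,0,50],[0,0,0,0.1428,0,0,50],[0,0,0,0.1428,0,0,50],[0,0,0,0.1428,0,0,50]],
  ],
)

```text
time_s: 10.55
ee_pos: [0.3738, -0.0996, 0.2575]
eef_rot: [1.481, 1.571, -1.418]
force: [-0.5, 1.4, 0.4]
grip_width: 0.0499
```

Emit:
play_rows(
  deltas=[
    [[0,0,0,0.1428,0,0,50],[0,0,0,0.1428,0,0,50],[0,-29,15,0,0,0,50],[0,0,0,0,0,0,50],[0,0,0,0,0,0,50]],
  ],
)

```text
time_s: 11.05
ee_pos: [0.3599, -0.0701, 0.2576]
eef_rot: [2.783, 1.57, -0.393]
force: [-0.9, -0.4, -0.7]
grip_width: 0.0502
```

```bash
python3 look.py w7
```

```text
11.05 [ 0.3599 -0.0701  0.2576] [-0.8646 -0.3798 -0.7116] [-0.2923 -0.1676  1.8973 -0.0001  1.4112  1.313 ]
[[ 0.0007 -0.0344 -0.9994]
 [-0.0003 -0.9994  0.0344]
 [-1.      0.0003 -0.0007]]
```

View pics/w7.png

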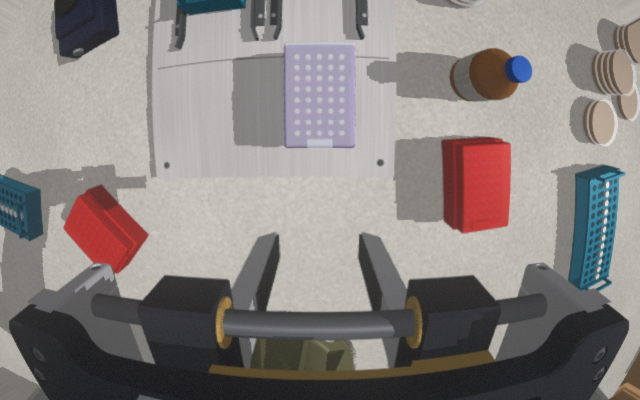

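Emit:
play_rows(
  deltas=[
    [[40,0,0,0,0,0,50],[40,0,0,0,0,0,50],[40,0,0,0,0,0,50],[40,0,0,0,0,0,50],[30,0,0,0,0,0,50],[20,0,0,0,0,0,50],[0,0,-10,0,0,0,50],[0,0,-10,0,0,0,50],[0,0,0,0,0,0,50]],
  ],
)

```text
time_s: 12.0
ee_pos: [0.382, -0.0715, 0.0486]
eef_rot: [2.904, 1.568, -0.272]
force: [-0.4, 0.4, -0.4]
grip_width: 0.05
```

```bash
python3 look.py w8
```

```text
12.0 [ 0.382  -0.0715  0.0486] [-0.3609  0.3776 -0.406 ] [-0.2794  0.1679  2.1048  0.      0.8663  1.3254]
[[ 0.0024 -0.034  -0.9994]
 [-0.0007 -0.9994  0.034 ]
 [-1.      0.0006 -0.0025]]
```

View pics/w8.png

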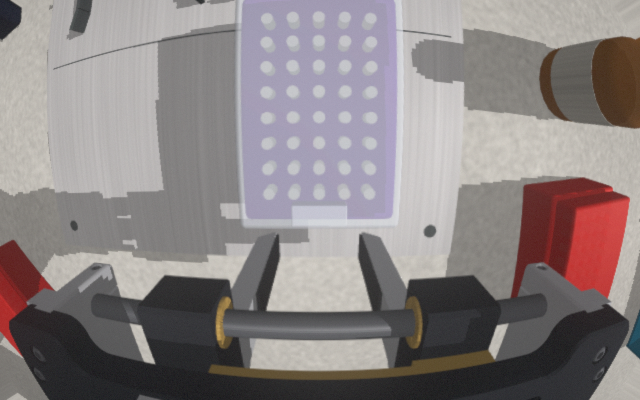

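Emit:
play_rows(
  deltas=[
    [[0,0,-4,0,0,0,50],[0,0,-4,0,0,0,50],[0,0,-4,0,0,0,50],[0,0,-4,0,0,0,50],[0,-0.1,-5,0,0,0,50],[0,-0.1,-5,0,0,0,50],[0,-0.1,-5,0,0,0,50],[0,-0.1,-5,0,0,0,50],[0,-0.1,-5,0,0,0,50],[0,-0.1,-5,0,0,0,50]],
  ],
)

```text
time_s: 13.05
ee_pos: [0.4262, -0.0719, 0.0474]
eef_rot: [-0.202, 1.571, 2.906]
force: [-3.7, 1.0, 3.6]
grip_width: 0.05
```

Emit:
play_rows(
  deltas=[
    [[0,-0.1,-5,0,0,0,50],[0,-0.1,-5,0,0,0,50],[0,-0.1,-5,0,0,0,50]],
  ],
)

```text
time_s: 13.35
ee_pos: [0.4412, -0.0722, 0.0474]
eef_rot: [-1.588, 1.571, 1.52]
force: [-3.3, -0.5, 3.0]
grip_width: 0.0501
```

```bash
python3 look.py w9; python3 - <<'E'
from h import *
from station import viewer
c=viewer.camera("scene")
cv2.imwrite("pics/s9.png",cv2.resize(c["img"][150:340,205:445,::-1],None,fx=3,fy=3,interpolation=cv2.INTER_CUBIC))
E
```

```text
13.35 [ 0.4412 -0.0722  0.0474] [-3.3153 -0.5046  3.0183] [-0.2441  0.2874  1.9535  0.      0.9007  1.3605]
[[ 0.     -0.0338 -0.9994]
 [ 0.     -0.9994  0.0338]
 [-1.     -0.     -0.    ]]
```

View pics/w9.png

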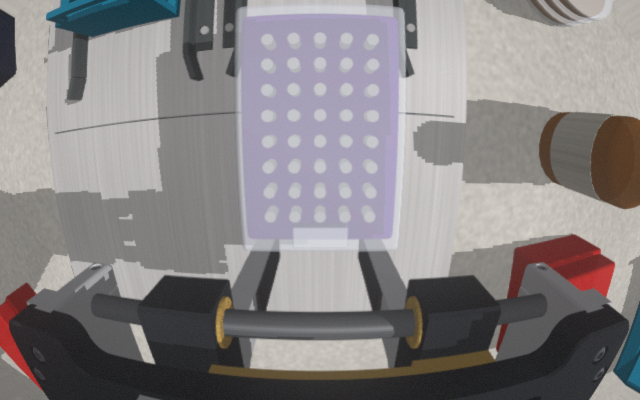

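View pics/s9.png

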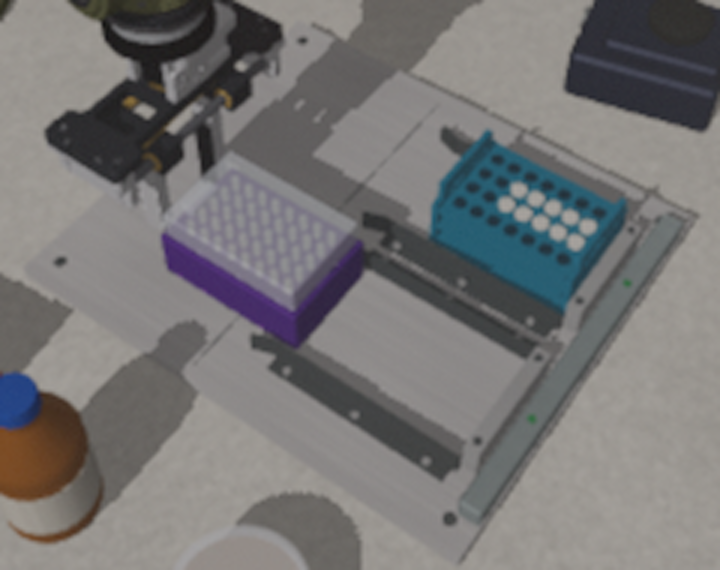

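```bash
python3 - <<'E'
from h import *
import pickle
np.set_printoptions(suppress=True,precision=4)
c=pickle.load(open("w9.pkl","rb"))
cv2.imwrite("pics/w9z.png",cv2.resize(c["img"][0:90,170:450,::-1],None,fx=2.8,fy=5,interpolation=cv2.INTER_CUBIC))
a=cast(c,[(233,76),(409,76)],.034,True);print(a,a.mean(0))
print("lid top corners",cast(c,[(236,8),(404,8),(238,244),(398,247)],.086,True))
print("tips",cast(c,[(267,41),(372,41),(271,214),(369,214)],.082,True))
E
```

```text
[[ 0.5494 -0.0219  0.034 ]
 [ 0.5458 -0.1319  0.034 ]] [ 0.5476 -0.0769  0.034 ]
lid top corners [[ 0.5746 -0.038   0.086 ]
 [ 0.5721 -0.1159  0.086 ]
 [ 0.4597 -0.0319  0.086 ]
 [ 0.4554 -0.1122  0.086 ]]
tips [[ 0.5572 -0.0518  0.082 ]
 [ 0.5555 -0.1004  0.082 ]
 [ 0.4738 -0.0494  0.082 ]
 [ 0.4721 -0.0976  0.082 ]]
```

View pics/w9z.png

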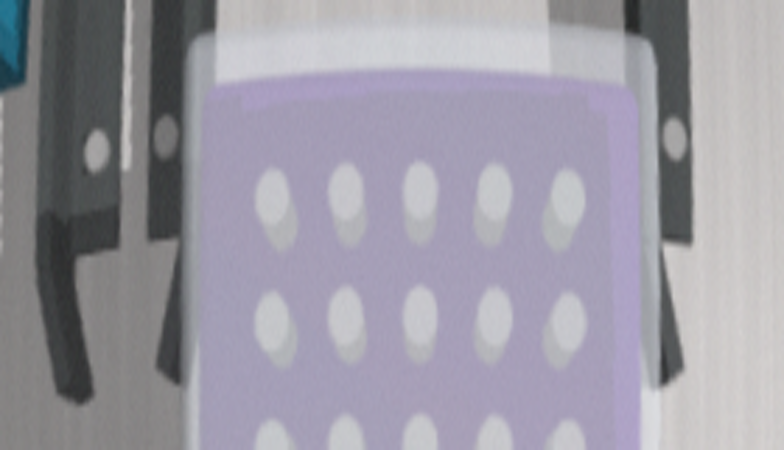

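Box and lane middle agree within about 1 mm, and it is parallel to the rails. I'll push straight on.

Emit:
play_rows(
  deltas=[
    [[0,0,-5,0,0,0,50],[0,0,-5,0,0,0,50],[0,0,-5,0,0,0,50],[0,0,-5,0,0,0,50],[0,0,-5,0,0,0,50],[0,0,-5,0,0,0,50],[0,0,-5,0,0,0,50],[0,0,-5,0,0,0,50],[0,0,-5,0,0,0,50],[0,0,-5,0,0,0,50]],
  ],
)

```text
time_s: 14.45
ee_pos: [0.4912, -0.0739, 0.0474]
eef_rot: [3.088, 1.571, -0.088]
force: [-1.8, 0.0, -1.2]
grip_width: 0.0501
```

```bash
python3 look.py w10; python3 - <<'E'
from h import *
from station import viewer
import pickle
c=viewer.camera("scene")
cv2.imwrite("pics/s10.png",cv2.resize(c["img"][150:340,205:445,::-1],None,fx=3,fy=3,interpolation=cv2.INTER_CUBIC))
c=pickle.load(open("w10.pkl","rb"))
cv2.imwrite("pics/w10z.png",cv2.resize(c["img"][0:260,170:470,::-1],None,fx=2.3,fy=2.3,interpolation=cv2.INTER_CUBIC))
E
```

```text
14.45 [ 0.4912 -0.0739  0.0474] [-1.8086  0.0323 -1.2341] [-0.223   0.3816  1.8196  0.      0.9404  1.3815]
[[ 0.     -0.0338 -0.9994]
 [-0.     -0.9994  0.0338]
 [-1.      0.     -0.    ]]
```

View pics/w10z.png

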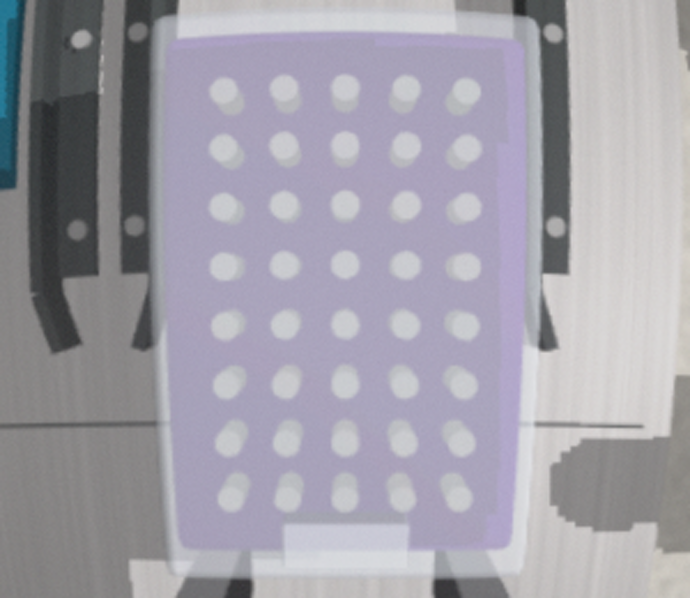

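View pics/s10.png

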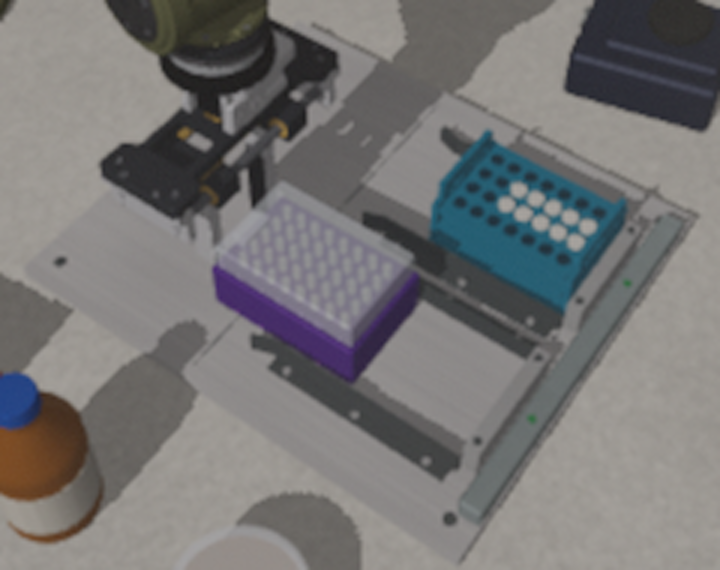

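Tip rows and rail ends are both centred on column 345, so the box is centred and square. I'll continue.

Emit:
play_rows(
  deltas=[
    [[0,0,-5,0,0,0,50],[0,0,-5,0,0,0,50],[0,0,-5,0,0,0,50],[0,0,-5,0,0,0,50],[0,0,-5,0,0,0,50],[0,0,-5,0,0,0,50],[0,0,-5,0,0,0,50],[0,0,-5,0,0,0,50],[0,0,-5,0,0,0,50],[0,0,-5,0,0,0,50]],
  ],
)

```text
time_s: 15.55
ee_pos: [0.5411, -0.0756, 0.0475]
eef_rot: [-0.4, 1.571, 2.708]
force: [-4.4, -0.7, 3.5]
grip_width: 0.0501
```

Emit:
play_rows(
  deltas=[
    [[0,0,-5,0,0,0,50],[0,0,-5,0,0,0,50],[0,0,-5,0,0,0,50],[0,0,-5,0,0,0,50],[0,0,-4,0,0,0,50],[0,0,-3,0,0,0,50],[0,0,-3,0,0,0,50],[0,0,0,0,0,0,50]],
  ],
)

```text
time_s: 16.35
ee_pos: [0.5712, -0.0766, 0.0474]
eef_rot: [3.102, 1.57, -0.073]
force: [-0.6, -0.2, -1.4]
grip_width: 0.0502
```

```bash
python3 look.py w11; python3 - <<'E'
from h import *
from station import viewer
import pickle
c=viewer.camera("scene")
cv2.imwrite("pics/s11.png",cv2.resize(c["img"][150:340,205:445,::-1],None,fx=3,fy=3,interpolation=cv2.INTER_CUBIC))
c=pickle.load(open("w11.pkl","rb"))
cv2.imwrite("pics/w11z.png",cv2.resize(c["img"][0:260,170:470,::-1],None,fx=2.3,fy=2.3,interpolation=cv2.INTER_CUBIC))
E
```

```text
16.35 [ 0.5712 -0.0766  0.0474] [-0.6209 -0.158  -1.3568] [-0.1968  0.5313  1.5899  0.0001  1.0196  1.4077]
[[ 0.0009 -0.0338 -0.9994]
 [-0.0001 -0.9994  0.0338]
 [-1.      0.     -0.0009]]
```

View pics/w11z.png

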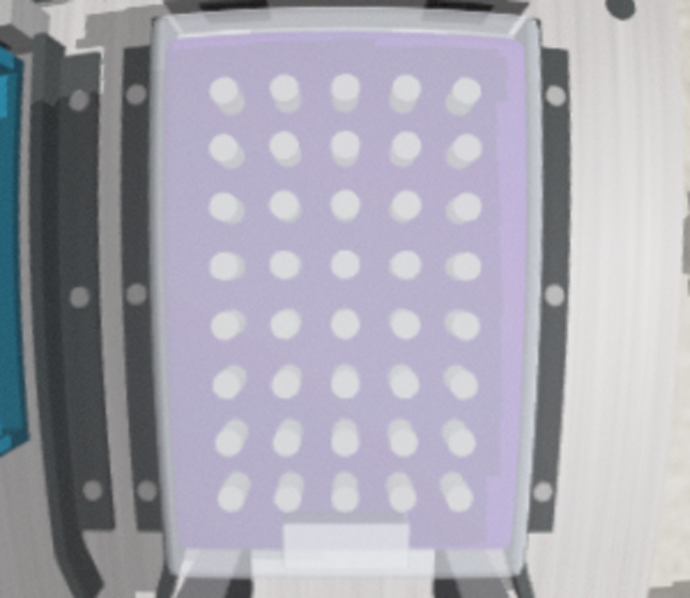

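View pics/s11.png

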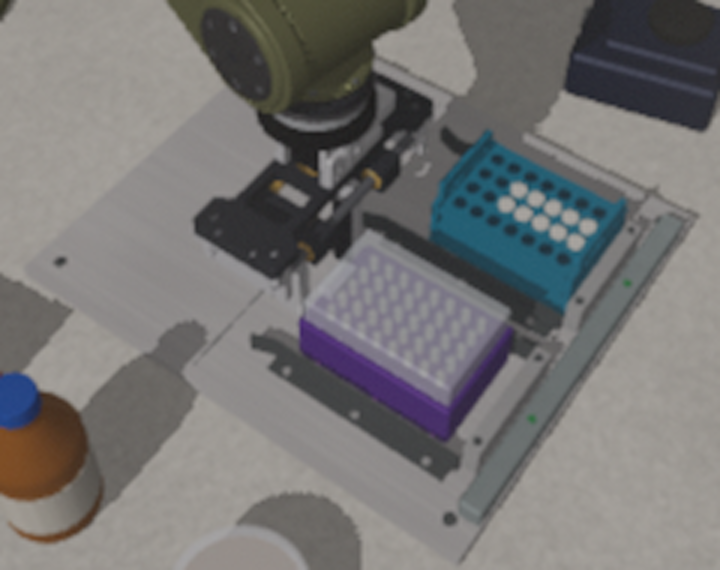

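Still centred (box mid column about 345, rail feet at 120 and 570). About 18 mm left, so I'll close up slowly and watch the force.

Emit:
play_rows(
  deltas=[
    [[0,0,-3,0,0,0,50],[0,0,-3,0,0,0,50],[0,0,-3,0,0,0,50],[0,0,-2,0,0,0,50],[0,0,-2,0,0,0,50],[0,0,-1,0,0,0,50],[0,0,-1,0,0,0,50]],
  ],
)

```text
time_s: 17.15
ee_pos: [0.5857, -0.077, 0.0474]
eef_rot: [-0.388, 1.571, 2.72]
force: [-2.2, 0.2, -0.8]
grip_width: 0.0498
```

Emit:
play_rows(
  deltas=[
    [[0,0,-1,0,0,0,50]],
  ],
)

```text
time_s: 17.25
ee_pos: [0.5867, -0.0771, 0.0474]
eef_rot: [-0.815, 1.571, 2.293]
force: [-1.5, 0.5, -1.2]
grip_width: 0.0499
```

Emit:
play_rows(
  deltas=[
    [[0,0,-1,0,0,0,50]],
  ],
)

```text
time_s: 17.35
ee_pos: [0.5874, -0.0771, 0.0473]
eef_rot: [-0.136, 1.57, 2.972]
force: [-10.5, -0.1, 6.9]
grip_width: 0.0496
```

Emit:
play_rows(
  deltas=[
    [[0,0,-0.5,0,0,0,50]],
  ],
)

```text
time_s: 17.45
ee_pos: [0.5874, -0.0771, 0.0474]
eef_rot: [-0.058, 1.568, 3.049]
force: [-11.1, 1.4, 5.3]
grip_width: 0.0497
```

Force rises to 11 N and the motion stops: the box is at the stop. Checking squareness.

Emit:
play_rows(
  deltas=[
    [[0,0,-0.3,0,0,0,50],[0,0,0,0,0,0,50]],
  ],
)

```text
time_s: 17.65
ee_pos: [0.5874, -0.0771, 0.0474]
eef_rot: [-0.06, 1.568, 3.048]
force: [-11.6, 0.9, 5.7]
grip_width: 0.0499
```

```bash
python3 look.py w12; python3 - <<'E'
from h import *
from station import viewer
import pickle
c=viewer.camera("scene")
cv2.imwrite("pics/s12.png",cv2.resize(c["img"][200:330,290:445,::-1],None,fx=5,fy=4.5,interpolation=cv2.INTER_CUBIC))
c=pickle.load(open("w12.pkl","rb"))
cv2.imwrite("pics/w12z.png",cv2.resize(c["img"][0:260,170:470,::-1],None,fx=2.3,fy=2.3,interpolation=cv2.INTER_CUBIC))
E
```

```text
17.65 [ 0.5874 -0.0771  0.0474] [-11.6438   0.8897   5.7374] [-0.1921  0.5641  1.5371 -0.0003  1.0434  1.4126]
[[-0.0029 -0.0337 -0.9994]
 [ 0.0003 -0.9994  0.0337]
 [-1.     -0.0002  0.0029]]
```

View pics/w12z.png

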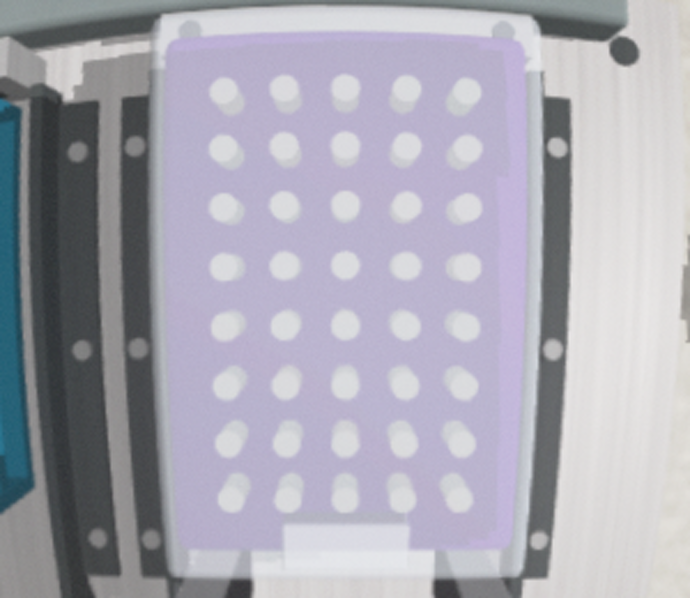

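View pics/s12.png

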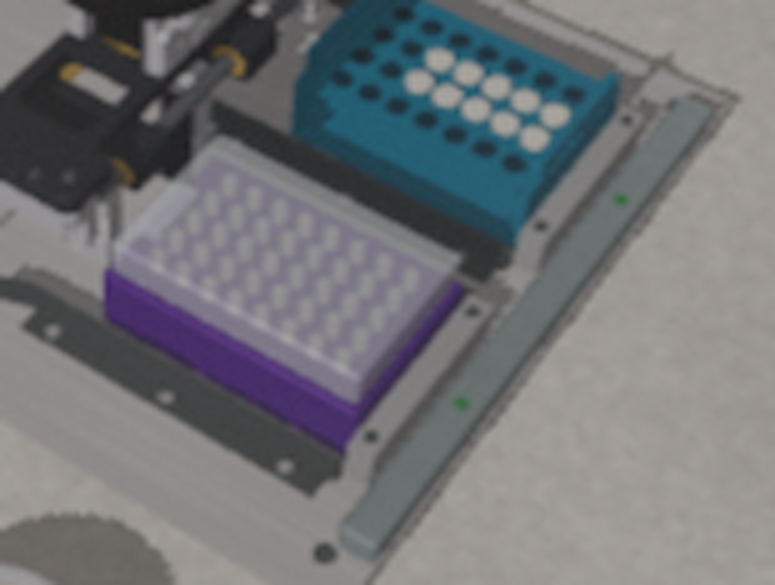

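The box is seated flush on the stop. Both stop screws show evenly through the lid at row 30. Backing straight off, then up.

Emit:
play_rows(
  deltas=[
    [[0,0,2,0,0,0,50],[0,0,4,0,0,0,50],[0,0,10,0,0,0,50],[0,0,20,0,0,0,50],[0,0,30,0,0,0,50],[-30,0,20,0,0,0,50],[-40,0,20,0,0,0,50],[-40,0,10,0,0,0,50],[-40,0,0,0,0,0,50],[0,0,0,0,0,0,50]],
  ],
)

```text
time_s: 18.75
ee_pos: [0.4744, -0.0737, 0.2028]
eef_rot: [2.952, 1.561, -0.224]
force: [0.3, -1.3, -0.6]
grip_width: 0.0498
```

Emit:
play_rows(
  deltas=[
    [[-30,0,0,0,0,0,50],[0,0,0,0,0,0,50],[0,0,0,0,0,0,50]],
  ],
)

```text
time_s: 19.05
ee_pos: [0.4726, -0.0732, 0.227]
eef_rot: [3.05, 1.57, -0.126]
force: [0.7, -0.0, 0.6]
grip_width: 0.0496
```

```bash
python3 look.py w13; python3 - <<'E'
from h import *
from station import viewer
import pickle
c=viewer.camera("top")
cv2.imwrite("pics/t13.png",cv2.resize(c["img"][105:280,255:415,::-1],None,fx=3.4,fy=3.4,interpolation=cv2.INTER_CUBIC))
c=pickle.load(open("w13.pkl","rb"))
cv2.imwrite("pics/w13z.png",cv2.resize(c["img"][0:200,190:450,::-1],None,fx=3,fy=3,interpolation=cv2.INTER_CUBIC))
E
```

```text
19.05 [ 0.4726 -0.0732  0.227 ] [ 0.7495 -0.0284  0.5821] [-0.2303  0.1211  1.6862  0.0001  1.3337  1.3742]
[[ 0.0006 -0.0338 -0.9994]
 [-0.0001 -0.9994  0.0338]
 [-1.      0.0001 -0.0006]]
```

View pics/w13z.png

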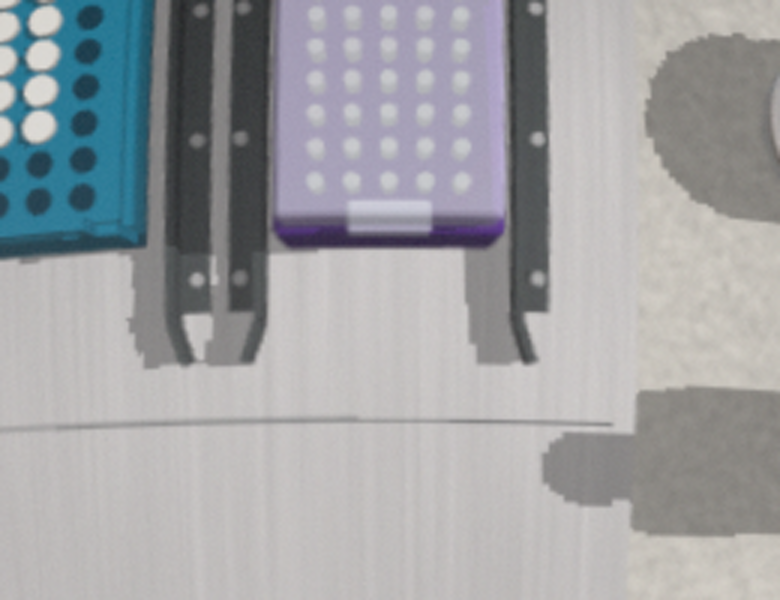

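View pics/t13.png

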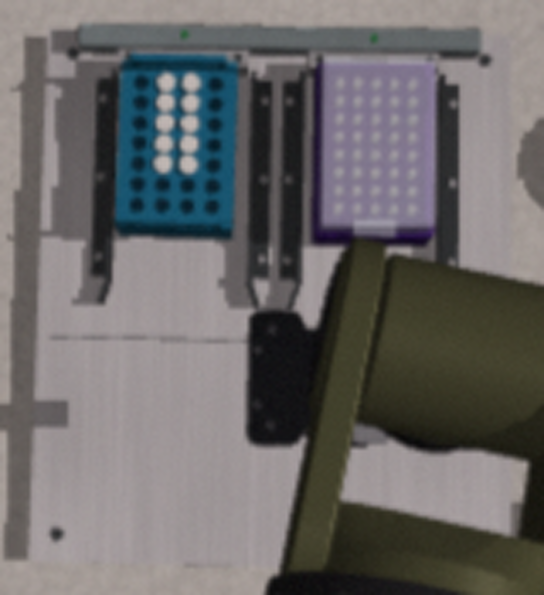

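The box sits between the rails with visible gaps on both sides: rail at 268, box 274–504, rail at 513. It is square at the stop, the rack is unmoved, and the gripper is clear at z = 0.227.

```bash
python3 -c "
from station import hand_in
print(hand_in())"
```

```text
the job is handed in; nothing more can be done
None
```

The tip box is home: square against the end stop, centred between its two guide rails, and the job is handed in at about 19 s of the 67 s allowed.

- **Pushing:** I first pushed the box's left side with both fingertips to square it and line it up with the lane. I then pushed it from behind straight down the lane, with the fingertips above rail height. Seated against the stop, the force was about 12 N, and I then backed straight off and up.
- **Last checks:** The pictures at the stop and after backing off show the box parallel to the rails with a visible gap on each side. The tube rack is unmoved in the top view. The gripper was clear at z = 0.227 m, and the wrist force was back near zero.
- **Not checked:** I did not check the vortex mixer, petri dishes or reagent bottle again at the end. The arm stayed well away from all three.
- **Disagreement:** The top and wrist cameras put the lane's middle 1–3 mm apart near the stop. I used the close wrist views, with 7 mm to spare on each side. No other check failed.

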